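# Sort the fittings and the gauge after a gas-line rebuild

## Task

The gas line has been taken apart: put the two brass fittings into the yellow bin and the two stainless-steel fittings into the blue bin. Lay the pressure gauge flat on the foam in the grey tray, face up, setting it down gently and not letting it drop. Leave the leak-spray bottle and the spanner where they are, and let go of everything at the end.

Things in the scene. Friction and masses are not known exactly. Their poses are not given: they have to be found in the camera images.
- brass_union: Tube fitting of yellow brass, lying flat, 22 mm high; hexagon nuts 22 mm across flats, 25 mm across corners. Straight union: 52 mm long along its own x, nuts from 10 to 24 mm either side of the centre, thinner 20 mm hexagon in the middle. Origin on the underside below the middle; z up. About 110 g.
- steel_union: Tube fitting of silvery stainless steel, lying flat, 22 mm high; hexagon nuts 22 mm across flats, 25 mm across corners. Straight union of the same shape as the brass one: 52 mm long along its own x, nuts from 10 to 24 mm either side of the centre, thinner 20 mm hexagon in the middle. Origin on the underside below the middle; z up. About 110 g.
- brass_elbow: Tube fitting of yellow brass, lying flat, 22 mm high; hexagon nuts 22 mm across flats, 25 mm across corners. Right-angle elbow: legs along its own +x and +y, each ending 30 mm from the corner (nut from 14 to 28 mm); corner 19 mm square. Origin on the underside (mat level) below the corner; z up. About 90 g.
- steel_tee: Tube fitting of silvery stainless steel, lying flat, 22 mm high; hexagon nuts 22 mm across flats, 25 mm across corners. Tee: legs along its own +x, -x and +y, each ending 30 mm from the crossing (60 mm over the two x ends; nuts from 14 to 28 mm); centre 19 mm square. Origin on the underside (mat level) below the crossing; z up. About 120 g.
- gauge: Round pressure gauge lying on its back: steel case 52 mm in diameter, 26 mm high, white dial with black needle facing up, brass stem 14 mm wide running out along its own -x to 48 mm from the centre, 5 to 19 mm above the underside. Origin at the centre of the case's underside; z up through the dial. About 200 g.
- yellow_bin: Yellow picking bin for brass, standing fast: 160 (x) by 150 (y) mm, walls and floor 4 mm, back (+x) wall and rear of the sides 50 mm high, front (-x) 30 mm. Five spare brass nuts, 16 mm high, are fixed along the back wall (x +50 to +74 mm), so the free floor, 125 by 140 mm, is centred at x -13 mm. Origin: centre of the underside; inner floor 4 mm above it; z up.
- blue_bin: Blue picking bin for steel, standing fast: 160 (x) by 150 (y) mm, walls and floor 4 mm, back (+x) wall and rear of the sides 50 mm high, front (-x) 30 mm. Five spare steel nuts, 16 mm high, are fixed along the back wall (x +50 to +74 mm), so the free floor, 125 by 140 mm, is centred at x -13 mm. Origin: centre of the underside; inner floor 4 mm above it; z up.
- gauge_tray: Low grey plastic tray with a black foam floor, standing fast on the mat: 160 mm (x) by 150 mm (y) by 30 mm high, walls 5 mm; inside 150 by 140 mm, empty at the start. Origin at the centre of the underside, foam surface 10 mm above it (firm), z up.
- leak_bottle: White squeeze bottle with a red band and red cap, 44 mm in diameter, 138 mm tall, standing loose in a gap between two of the bins; to be left standing. Origin at the centre of its foot.
- spanner: Flat steel open-ended spanner, 160 mm long along its own x, 30 mm wide, 6 mm thick, lying loose in the other gap between the bins; to be left alone. Origin on the underside at its middle. (Everything stands on a 2 mm dark mat; work surface z = 0, mat top z = 2 mm.)
Mind the look-alikes: they are no part of the job. What is shaped like the brass_elbow but pink or turquoise is not meant.

How it is judged:
At the end, for the whole second after the job is handed in: Brass fittings inside the yellow bin, steel ones inside the blue: origins within 72 mm (x), 66 mm (y) of its centre, under 50 mm up. Gauge face up in the tray within 55 mm (x), 50 mm (y) of its centre, underside within 6 mm of the foam, tilt under 0.15 rad. All released, under 0.03 m/s (x of brass_union in the frame of yellow_bin between -0.072 and 0.072 m and y of brass_union in the frame of yellow_bin between -0.066 and 0.066 m and z of brass_union in the frame of yellow_bin between -0.01 and 0.05 m and x of brass_elbow in the frame of yellow_bin between -0.072 and 0.072 m and y of brass_elbow in the frame of yellow_bin between -0.066 and 0.066 m and z of brass_elbow in the frame of yellow_bin between -0.01 and 0.05 m and x of steel_union in the frame of blue_bin between -0.072 and 0.072 m and y of steel_union in the frame of blue_bin between -0.066 and 0.066 m and z of steel_union in the frame of blue_bin between -0.01 and 0.05 m and x of steel_tee in the frame of blue_bin between -0.072 and 0.072 m and y of steel_tee in the frame of blue_bin between -0.066 and 0.066 m and z of steel_tee in the frame of blue_bin between -0.01 and 0.05 m and x of gauge in the frame of gauge_tray between -0.055 and 0.055 m and y of gauge in the frame of gauge_tray between -0.05 and 0.05 m and z of gauge in the frame of gauge_tray between 0.004 and 0.016 m and angle between gauge's own z axis and vertical below 0.15 rad and linear speed of each of brass_union, brass_elbow, steel_union, steel_tee, gauge below 0.03 m/s); the robot touches nothing.
It fails at once if the leak-spray bottle is knocked over or shifted more than 25 mm (angle between leak_bottle's own z axis and vertical above 0.35 rad or distance of leak_bottle from where it was at the start of the episode above 0.025 m).
It fails at once if the spanner is shifted more than 25 mm (distance of spanner from where it was at the start of the episode above 0.025 m).
It fails at once if the gauge is dropped or slammed into the tray (faster than 0.6 m/s within 50 mm above the tray) (linear speed of gauge above 0.6 m/s and x of gauge in the frame of gauge_tray between -0.08 and 0.08 m and y of gauge in the frame of gauge_tray between -0.075 and 0.075 m and z of gauge in the frame of gauge_tray between -0.01 and 0.06 m).
It also fails if it takes over 134 s, if anything falls off the work surface, if the arm or the gripper's body presses on something with over 40 N, if the wrist force passes 120 N, or if a joint passes its speed limit or range.

## Robot

A 6-joint arm with a two-finger parallel gripper is mounted at the origin on the work surface. World frame = base frame: x ahead of the robot, y to its left, z up, the work surface at z = 0. Lengths are in m, angles in rad, forces in N, time in s.
With the tool pointing down it reaches from about 0.375 to 0.9 m from the base axis. Payload 3.1 kg.
Tool frame: the origin (TCP) lies at the very end of the fingers, on their centre line; the grasp point (between the pads) lies 19 mm behind it; z points along the fingers, y is the line along which they close (so a half turn about z gives the same grasp; the last joint's range is limited). The gripper opens to 85 mm and grips with 20 to 120 N. Pads are 22 mm wide; open, the fingers measure 114 mm over their backs; the gripper's body (76 mm by 85 mm) begins 54 mm behind the grasp point. The pads swing forward as they close: fully open they stand 13 mm farther back than shut.
Start: joints at [1.071, 0.527, 1.433, -0, 1.181, -0.178], TCP at [0.198, 0.593, 0.231] pointing down, gripper open.
Joint ranges: [-3.08, 3.08], [-0.75, 2.2], [0.22, 2.44], [-1.43, 4.57], [0, 2.65], [-2.85, 2.85]. Speed limits (rad/s): [2.79, 2.79, 3.14, 3.14, 3.14, 3.14].

## Interface

Orientations are given as a unit quaternion [x, y, z, w].
In Python, from station import sense, snapshot, camera_params, sign_off gives the robot as it stands.
- The arm moves only by the shell command python3 -m handwheel 'ROWS' [OPENING] [FORCE]. ROWS is JSON, a list that holds one entry, the list of rows, each a list of 4 numbers: the shift along the tool's x, y, z in units of 25 mm (1.0 is 25 mm), then the turn about the tool's z in units of 6 degrees (1.0 is 6 degrees). A call has 1 to 20 rows; each row shifts and turns the commanded pose from where the row before left it, along the tool's axes as they then stand; what a row does not reach is not made up. A row lasts 1/8 s, in which the tool goes at most 62.5 mm and 10.7 degrees, less where a joint would pass 70% of its speed; a pose out of reach is approached as far as the arm can. A call is refused whole if a number of a shift passes 1 or a number of a turn 1, either way. A call with a gripper value outside its range is refused whole. OPENING is the finger opening in mm, from 0 to 85.4, set as the call begins (- or left out, the last holds). The fingers move at their own pace and stop on an object; FORCE is the grip in N (left out, the last holds). Time passes only in rows, so rows that do not move let the fingers close. It gives the time, the measured TCP pose, the force, the opening and the grip force at its end, in the units of the state.
- sense(): the state, without advancing time (a new reading comes with each control period).
- snapshot(name): name is "side" or "top"; returns (picture, depth): 420x560x3 uint8, red, green, blue; 420x560 float32, m along the optical axis (not along the pixel's ray), 0 where there is no reading.
- camera_params(name): a dict with "mtx" (3x3 intrinsics, pixels), "D" ([k1, k2, p1, p2, k3] as OpenCV has them; the pictures are not rectified), "extrinsics" (4x4, takes a point from camera to world coordinates). Camera axes: x right, y up, looking along -z (the intrinsics and any distortion apply to the point x, -y, -z); pixel columns grow to the right and rows downward; lengths in m; the calibration is good to about 2 mm. A picture is of the moment at which its call begins. camera_params takes no time and is no camera call.
- sign_off(): hands the job in; it is judged then, once.
The state is a dict: "t": time; "q": joint angles; "qd": joint speeds; "tau": joint torques, N m; "tcp_pos": TCP position; "tool_rot": TCP orientation; "force": force on the tool from outside, world axes, zero at the start; "ft_torque": the same for the moment, N m; "finger_gap": opening from 0.0 (shut) to 1.0 (fully open); "gripper_force": force on a finger pad.
Only numpy, scipy, OpenCV 4.12 (cv2) and the standard library are available. Lean on these libraries where they do the work, as an engineer would, in place of code of your own. Each camera call takes 0.05 s, during which the arm holds its last target. There are 200 camera calls.

## Working session

There is one attempt and no reset: what is moved stays moved. The work goes in short steps, Python scripts to look and compute and a shell command to move; the robot and the scene stay as the last step left them, time stands still between calls to the robot, and variables do not carry over. Pictures are saved under pics/ and viewed, at most 15 in all, crops included, and the job is handed in when it is done.

```bash
mkdir -p pics; ls
python3 - <<'E'
from station import *
import cv2,numpy as np
for n in("top","side"):
    p,d=snapshot(n);cv2.imwrite(f"pics/{n}0.png",p[...,::-1]);np.save(f"pics/{n}0.npy",d)
    c=camera_params(n);print(n,np.round(c["mtx"],1).tolist(),c["D"],np.round(c["extrinsics"],4).tolist())
s=sense();print(s)
E
```

```text
pics
top [[460.5, 0.0, 279.0], [0.0, 460.5, 214.2], [0.0, 0.0, 1.0]] [-0.0663633  0.         0.         0.         0.       ] [[0.0168, 0.9898, -0.1414, 0.3998], [-0.9993, 0.0212, 0.0297, 0.0169], [0.0324, 0.1408, 0.9895, 0.99], [0.0, 0.0, 0.0, 1.0]]
side [[447.4, 0.0, 283.0], [0.0, 447.4, 211.5], [0.0, 0.0, 1.0]] [-0.13305135  0.          0.          0.          0.        ] [[0.9586, 0.2079, -0.1945, 0.34], [-0.284, 0.6531, -0.702, -0.6692], [-0.0189, 0.7282, 0.6851, 0.6768], [0.0, 0.0, 0.0, 1.0]]
{'t': 0.1, 'q': array([ 1.07047139e+00,  5.28352091e-01,  1.43381366e+00, -4.10019570e-06,
        1.18136127e+00, -1.78498457e-01]), 'qd': array([ 0.00063315, -0.00165213, -0.0033744 ,  0.00033284, -0.0019512 ,
       -0.00057981]), 'tau': array([-4.21258956e-04, -4.43301129e+01, -1.78585410e+01, -2.10920607e-04,
        3.88622531e-03, -1.12979893e-05]), 'tcp_pos': array([0.19734175, 0.59233997, 0.23043186]), 'tool_rot': array([ 1.60218869e-01,  9.87081040e-01, -9.12637818e-04, -3.20219145e-04]), 'force': array([ 0.05901133,  0.44414533, -0.48144834]), 'ft_torque': array([0.0073387 , 0.02889552, 0.0007914 ]), 'gripper_force': 0.0, 'finger_gap': 1.0000620119522903}
```

View pics/top0.png

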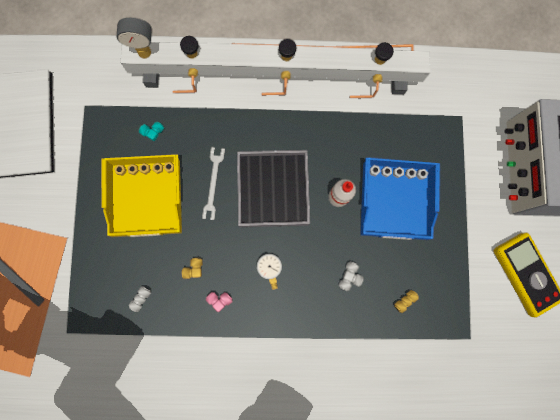

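View pics/side0.png

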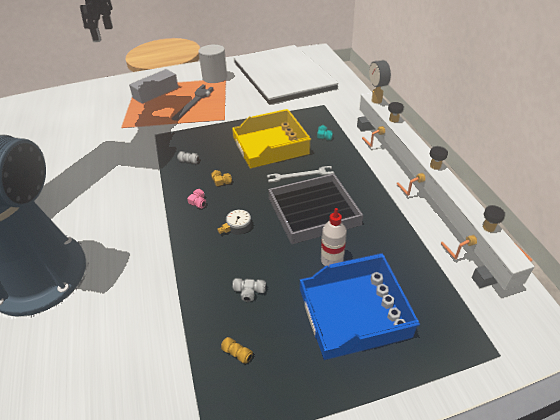

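Candidates (top view pixels):
- **Brass elbow:** (193,268). Its look-alikes are the pink elbow (219,300) and the turquoise one (151,130).
- **Brass union:** (406,300). The steel union at (140,299) has the same shape.
- **Steel tee:** (351,276).
- **Gauge:** (269,266). The wall gauge at (134,32) is a look-alike.

The nuts fixed in the bins are not to be taken. I'll check these choices in enlarged crops.

```bash
cat > h.py <<'E'
from station import *
import cv2,numpy as np
from scipy.spatial.transform import Rotation as R
def ray(n,uv):
    c=camera_params(n);p=cv2.undistortPoints(np.float64(uv).reshape(-1,1,2),c["mtx"],c["D"])[:,0]
    v=np.c_[p[:,0],-p[:,1],-np.ones(len(p))];E=c["extrinsics"];return E[:3,3],v@E[:3,:3].T
def atz(n,uv,z):
    o,v=ray(n,uv);return o+v*((z-o[2])/v[:,2])[:,None]
def dep(n,uv,d):
    o,v=ray(n,uv);return o+v*np.ravel(d)[:,None]
def cloud(n,d):
    g=np.indices(d.shape)[::-1].reshape(2,-1).T;P=dep(n,g,d);P[d.ravel()==0]=np.nan;return P.reshape(*d.shape,3)
def tri(a,b):
    o1,v1=ray("top",[a]);o2,v2=ray("side",[b]);v1,v2=v1[0],v2[0]
    s=np.linalg.lstsq(np.c_[v1,-v2],o2-o1,rcond=None)[0];x,y=o1+s[0]*v1,o2+s[1]*v2
    return (x+y)/2,np.linalg.norm(x-y)
def crops(img,cs,r,s,out,cols=3):
    t=[]
    for u,v in cs:
        c=cv2.resize(img[v-r:v+r,u-r:u+r],None,fx=s,fy=s,interpolation=cv2.INTER_CUBIC)
        for k in range(0,2*r,10):
            cv2.line(c,(k*s,0),(k*s,6),(0,255,0),1);cv2.line(c,(0,k*s),(6,k*s),(0,255,0),1)
        cv2.putText(c,f"{u-r},{v-r}",(10,20),0,.5,(0,255,255),1);t.append(c)
    cv2.imwrite(out,np.vstack([np.hstack(t[i:i+cols]) for i in range(0,len(t),cols)]))
E
python3 - <<'E'
from h import *
t=cv2.imread("pics/top0.png");s=cv2.imread("pics/side0.png")
crops(t,[(140,299),(193,268),(219,300),(269,270),(351,276),(406,300)],25,5,"pics/ct.png")
crops(s,[(188,157),(221,178),(198,198),(238,219),(249,288),(237,349)],25,5,"pics/cs.png")
d=np.load("pics/top0.npy");P=cloud("top",d)
print("mat z",[np.round(P[v,u],4).tolist() for u,v in[(320,250),(100,260),(440,260)]])
m=((P[...,2]>.010)&(P[...,0]>.12)&(P[...,0]<.75)&(abs(P[...,1])<.5)).astype(np.uint8)
n,l,st,_=cv2.connectedComponentsWithStats(m)
for i in range(1,n):
    if st[i,4]<60: continue
    Q=P[l==i];r=cv2.minAreaRect(np.float32(Q[:,:2]*1e3))
    print(st[i].tolist(),"top z",np.round(np.percentile(Q[:,2],95),4),"c",np.round(r[0],1),"sz",np.round(r[1],1),"ang",round(r[2],1))
E
```

```text
mat z [[0.465, -0.1023, 0.0016], [0.4341, 0.3685, -0.0002], [0.4477, -0.3672, -0.0017]]
[41, 114, 13, 59, 453] top z 0.0283 c [685.4 490.3] sz [ 19.  127.8] ang 89.9
[139, 121, 25, 20, 266] top z 0.0259 c [722.  271.8] sz [41.4 39.8] ang 60.2
[238, 150, 73, 77, 4798] top z 0.0324 c [594.4   1.1] sz [161.2 150.3] ang 2.7
[101, 155, 81, 82, 2298] top z 0.0536 c [568.7 277.2] sz [164.7 162.8] ang 4.2
[361, 158, 79, 82, 2214] top z 0.0532 c [ 574.2 -267.9] sz [161.2 165.4] ang 87.2
[328, 180, 27, 27, 525] top z 0.1236 c [ 580.3 -138.6] sz [43.1 42.9] ang 0.2
[494, 244, 13, 21, 175] top z 0.0337 c [ 461.1 -491.7] sz [43.2 16.7] ang 1.1
[257, 255, 25, 35, 547] top z 0.0309 c [415.7   6.9] sz [70.6 50. ] ang 0.8
[182, 259, 21, 19, 288] top z 0.0259 c [421.1 168.2] sz [37.5 41.7] ang 1.7
[338, 262, 25, 29, 383] top z 0.026 c [ 406.6 -168.4] sz [42.2 58. ] ang 66.7
[129, 286, 21, 26, 290] top z 0.0264 c [355.8 275.4] sz [25.4 53.7] ang 57.8
[395, 290, 23, 23, 266] top z 0.0257 c [ 359.3 -285.7] sz [25.3 52.7] ang 40.4
[206, 292, 27, 20, 301] top z 0.0262 c [358.7 109.9] sz [42.5 41.4] ang 46.1
```

View pics/ct.png

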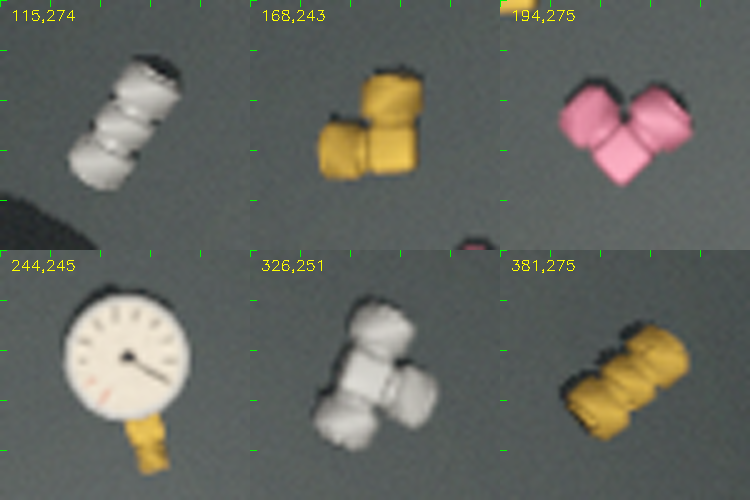

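View pics/cs.png

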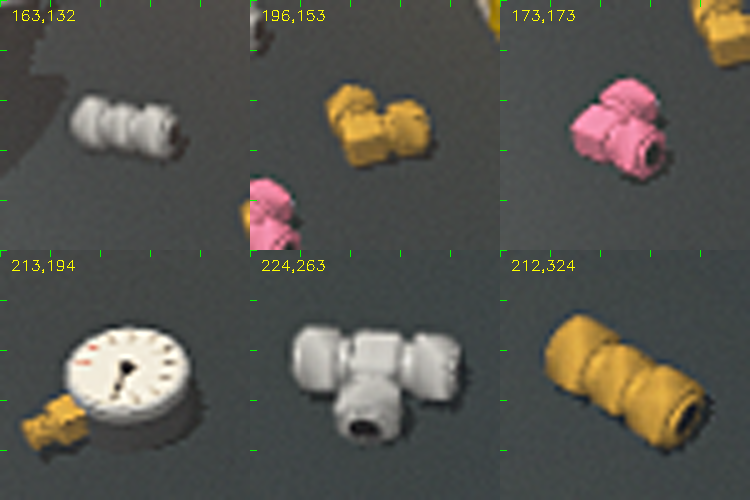

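Crops confirm the choice. In the top view:
- Steel union at (139.8,299).
- Brass elbow corner at (196.4,272.6), with its legs pointing left and up. The pink look-alike is at (219,300).
- Gauge hub at (269.4,266.4), stem tip at (275,288).
- Tee crossing at (349.6,277), stem leg pointing right and slightly down.
- Brass union at (407,301.4).

In the side view, the same points are:
- Steel union at (188,157).
- Elbow at (219.6,179).
- Gauge hub at (238.4,217.4).
- Tee at (249.6,283.4).
- Brass union at (235.4,349).

```bash
cat >> h.py <<'E'
def plan(x,y,z,phi=None):
    """units to go: turn first (tool z), then dx,dy,dz in the turned tool frame"""
    s=sense();M=R.from_quat(s["tool_rot"]).as_matrix();ya=np.degrees(np.arctan2(M[1,1],M[0,1]))
    t=0 if phi is None else (ya-phi+90)%180-90
    M2=M@R.from_euler("z",t,degrees=True).as_matrix()
    d=M2.T@(np.array([x,y,z])-s["tcp_pos"])
    q1=np.degrees(np.arctan2(y,x));print(f"t {s['t']:.1f} tcp {np.round(s['tcp_pos'],4)} yaw {ya:.1f} tilt {np.degrees(np.arccos(-M[2,2])):.2f} gap {s['finger_gap']*85.4:.1f} F {s['gripper_force']:.1f} q6end {q1-(ya-t):.0f}")
    print("  turn",round(t/6,2),"xyz units",np.round(d/.025,2))
E
python3 - <<'E'
from h import *
for n,a,b in[("sunion",(139.8,299),(188,157)),("elbow",(196.4,272.6),(219.6,179)),("gauge",(269.4,266.4),(238.4,217.4)),("tee",(349.6,277),(249.6,283.4)),("bunion",(407,301.4),(235.4,349))]:
    p,e=tri(a,b);print(n,np.round(p*1e3,1),"gap",round(e*1e3,1),"top@24",np.round(atz("top",[a],.024)[0]*1e3,1),"side@24",np.round(atz("side",[b],.024)[0]*1e3,1))
print("hub",atz("top",[(269.4,266.4)],.028),"stem",atz("top",[(274.6,288)],.015))
def dirn(a,b): v=np.diff(atz("top",[a,b],.02),axis=0)[0];return np.degrees(np.arctan2(v[1],v[0]))
print("sun",dirn((134.4,306.2),(145.2,291.2)),"bun",dirn((400.5,307),(413,295)),"tee x",dirn((345,286),(352.4,266.6)),"tee stem",dirn((349.6,277),(358.2,280)),"elbow +x",dirn((196.4,272.6),(196.4,263)),"+y",dirn((196.4,272.6),(186.6,273)))
for c in("top",):
    P=cloud(c,np.load(f"pics/{c}0.npy"))
    for n,s in(("yb",1),("bb",-1)):
        m=(P[...,2]>.044)&(P[...,2]<.062)&(P[...,0]>.45)&(P[...,0]<.68)&(s*P[...,1]>.18)&(s*P[...,1]<.4)
        r=cv2.minAreaRect(np.float32(P[m][:,:2]*1e3));print(n,np.round(P[m].min(0),3),np.round(P[m].max(0),3),r)
plan(.356,.275,.1,57)
E
```

```text
sunion [355.5 274.6  14.8] gap 2.0 top@24 [354.9 272.2  24. ] side@24 [356.3 261.4  24. ]
elbow [414.2 158.1  18.2] gap 5.1 top@24 [411.6 157.5  24. ] side@24 [416.1 150.6  24. ]
gauge [428.5   6.1  28.9] gap 2.7 top@24 [427.3   6.2  24. ] side@24 [430.5  11.1  24. ]
tee [ 410.5 -163.1   21.1] gap 4.9 top@24 [ 408.  -162.3   24. ] side@24 [ 412.6 -165.5   24. ]
bunion [ 358.7 -285.8   17.6] gap 0.5 top@24 [ 358.7 -283.8   24. ] side@24 [ 358.8 -289.6   24. ]
hub [[0.42720285 0.00619496 0.028     ]] stem [[ 0.38270698 -0.00571095  0.015     ]]
sun -33.73917030583581 bun -47.21719895165188 tee x -21.1510867281349 tee stem -108.25248102219562 elbow +x 2.245139595743269 +y 93.50153161244938
yb [0.519 0.195 0.044] [0.655 0.363 0.059] ((587.6476440429688, 278.6144104003906), (126.6529769897461, 162.7917022705078), 4.213885307312012)
bb [ 0.525 -0.352  0.044] [ 0.659 -0.186  0.059] ((592.947509765625, -268.55316162109375), (161.1409454345703, 128.24346923828125), 86.98989868164062)
t 0.1 tcp [0.1973 0.5923 0.2304] yaw 71.6 tilt 0.11 gap 85.4 F 0.0 q6end -19
  turn 2.43 xyz units [-12.24  -7.18   5.23]
```

```bash
python3 -m handwheel '[[[0,0,0.6,0.8],[0,0,0.7,0.8],[0,0,0.7,0.8],[-0.94,-0.55,0.25,0],[-0.94,-0.55,0.25,0],[-0.94,-0.55,0.25,0],[-0.94,-0.55,0.25,0],[-0.94,-0.55,0.25,0],[-0.94,-0.55,0.25,0],[-0.94,-0.55,0.25,0],[-0.94,-0.55,0.25,0],[-0.94,-0.55,0.25,0],[-0.94,-0.55,0.25,0],[-0.94,-0.55,0.25,0],[-0.94,-0.55,0.25,0],[-0.96,-0.58,0.25,0],[0,0,0,0],[0,0,0,0]]]' 55 60
python3 -c "
from h import *
plan(.3555,.2745,.004,57)
for n in('top','side'):
    p,d=snapshot(n);cv2.imwrite(f'pics/{n}1.png',p[...,::-1])
t=cv2.imread('pics/top1.png');s=cv2.imread('pics/side1.png')
crops(np.hstack([t,s]),[(145,285),(560+188,150)],40,5,'pics/c1.png',2)"
```

```text
t: 2.35
tcp_pos: [0.3572, 0.2765, 0.1001]
tool_rot: [0.283, 0.959, 0.0, -0.0]
force: [0.1, 0.1, 0.5]
finger_gap: 0.646
gripper_force: 0.0
t 2.4 tcp [0.3572 0.2765 0.1001] yaw 57.1 tilt 0.02 gap 55.1 F 0.0 q6end -19
  turn 0.02 xyz units [ 0.01 -0.1   3.84]
```

View pics/c1.png

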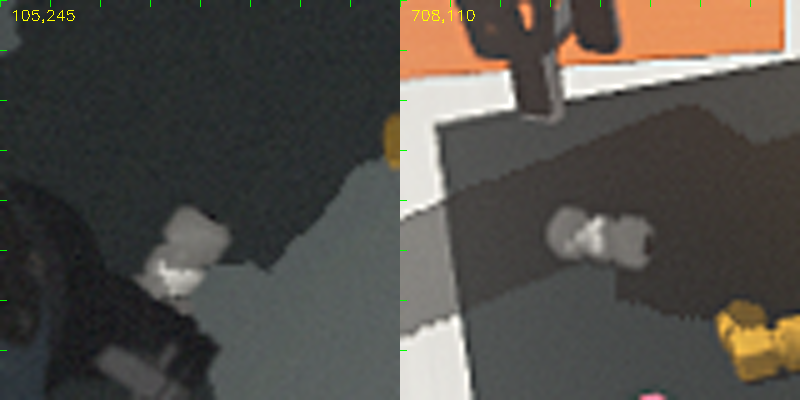

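The crop shows the steel union in the arm's shadow at top (141,298) and side (188,157). Both fingers stand clear above it, so I'll descend and grip.

```bash
python3 -m handwheel '[[[0,-0.1,0.9,0],[0,0,0.9,0],[0,0,0.9,0],[0,0,0.7,0],[0,0,0.44,0],[0,0,0,0],[0,0,0,0]]]' 55 60
python3 -m handwheel '[[[0,0,0,0],[0,0,0,0],[0,0,0,0],[0,0,0,0],[0,0,0,0],[0,0,0,0]]]' 10 70
python3 -c "
from h import *
plan(.562,-.302,.2,0)"
```

```text
t: 3.32
tcp_pos: [0.3562, 0.2744, 0.0045]
tool_rot: [0.282, 0.959, 0.0, 0.0]
force: [0.2, 0.3, 0.2]
finger_gap: 0.646
gripper_force: 0.0
t: 4.08
tcp_pos: [0.3564, 0.2742, 0.0048]
tool_rot: [0.283, 0.959, 0.0, 0.001]
force: [-0.5, 0.6, 6.3]
finger_gap: 0.221
gripper_force: 68.4
t 4.1 tcp [0.3564 0.2742 0.0048] yaw 57.2 tilt 0.09 gap 18.8 F 68.4 q6end -28
  turn 9.53 xyz units [-23.04   8.23  -7.81]
```

```bash
python3 -m handwheel '[[[0,0,-0.4,0],[0,0,-0.8,0.95],[0,0,-0.8,0.95],[0,0,-0.8,0.95],[0,0,-0.8,0.95],[0,0,-0.8,0.95],[0,0,-0.8,0.95],[0,0,-0.8,0.95],[0,0,-0.8,0.95],[0,0,-0.8,0.95],[0,0,-0.8,0.95],[-0.96,0.34,0,0],[-0.96,0.34,0,0],[-0.96,0.34,0,0],[-0.96,0.34,0,0]]]'
python3 -m handwheel '[[[-0.96,0.34,0,0],[-0.96,0.34,0,0],[-0.96,0.34,0,0],[-0.96,0.34,0,0],[-0.96,0.34,0,0],[-0.96,0.34,0,0],[-0.96,0.34,0,0],[-0.96,0.34,0,0],[-0.96,0.34,0,0],[-0.96,0.34,0,0],[-0.96,0.34,0,0],[-0.96,0.34,0,0],[-0.96,0.34,0,0],[-0.96,0.34,0,0],[-0.96,0.34,0,0],[-0.96,0.34,0,0],[-0.96,0.34,0,0],[-0.96,0.34,0,0],[-0.96,0.34,0,0],[-0.96,0.34,0,0]]]'
python3 -m handwheel '[[[0,0,0,0],[0,0,0,0]]]'
python3 -c "
from h import *
plan(.562,-.304,.022,0)
p,d=snapshot('side');cv2.imwrite('pics/s2.png',p[...,::-1])"
```

```text
t: 5.95
tcp_pos: [0.3898, 0.1773, 0.2144]
tool_rot: [0.706, 0.708, -0.0, -0.0]
force: [0.0, -0.2, -0.9]
finger_gap: 0.22
gripper_force: 68.5
t: 8.45
tcp_pos: [0.5618, -0.3027, 0.2139]
tool_rot: [0.706, 0.708, -0.0, -0.0]
force: [-0.4, -0.3, -1.0]
finger_gap: 0.215
gripper_force: 68.5
t: 8.7
tcp_pos: [0.561, -0.3006, 0.2136]
tool_rot: [0.706, 0.708, 0.0, -0.001]
force: [0.6, -0.7, -1.2]
finger_gap: 0.222
gripper_force: 68.5
t 8.7 tcp [ 0.561  -0.3006  0.2136] yaw 0.2 tilt 0.12 gap 18.9 F 68.5 q6end -28
  turn 0.03 xyz units [-0.15  0.05  7.66]
```

View pics/s2.png

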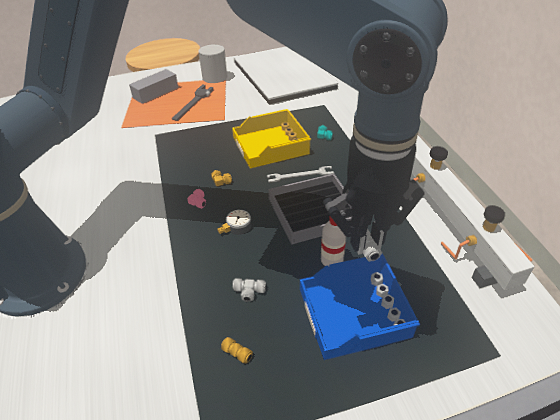

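The steel union is held between the fingers (371,253) above the blue bin, and the bottle (333,243) stands untouched. I'll lower it and release.

```bash
python3 -m handwheel '[[[-0.15,0,1,0],[0,0,1,0],[0,0,1,0],[0,0,1,0],[0,0,1,0],[0,0,1,0],[0,0,0.9,0],[0,0,0.6,0],[0,0,0.4,0],[0,0,0,0],[0,0,0,0]]]'
python3 -m handwheel '[[[0,0,0,0],[0,0,0,0],[0,0,0,0],[0,0,0,0]]]' 50
python3 -c "
from h import *
a=np.radians(-111);plan(.4095+.0245*np.cos(a),-.1625+.0245*np.sin(a),.11,-21)"
```

```text
t: 10.12
tcp_pos: [0.5622, -0.3054, 0.0173]
tool_rot: [0.706, 0.708, 0.0, 0.001]
force: [-0.1, 0.7, -1.0]
finger_gap: 0.218
gripper_force: 68.5
t: 10.62
tcp_pos: [0.5617, -0.3052, 0.0167]
tool_rot: [0.706, 0.708, 0.0, 0.0]
force: [-0.6, -0.4, -0.2]
finger_gap: 0.582
gripper_force: 0.0
t 10.6 tcp [ 0.5617 -0.3052  0.0167] yaw 0.2 tilt 0.02 gap 49.7 F 0.0 q6end -4
  turn 3.53 xyz units [ 2.17 -7.73 -3.73]
```

```bash
python3 -m handwheel '[[[0,0,-0.95,0],[0,0,-0.95,0.92],[0,0,-0.95,0.92],[0,0,-0.95,0.92],[0,0,0,0.94],[0.25,-0.97,0,0],[0.25,-0.97,0,0],[0.25,-0.97,0,0],[0.25,-0.97,0,0],[0.25,-0.97,0,0],[0.25,-0.97,0,0],[0.25,-0.97,0,0],[0.28,-0.99,0,0],[0,0,0,0],[0,0,0,0]]]' 50
python3 -c "
from h import *
plan(.4003,-.1852,.004,-22)
for n in('top','side'):
    p,d=snapshot(n);cv2.imwrite(f'pics/{n}3.png',p[...,::-1])
t=cv2.imread('pics/top3.png');s=cv2.imread('pics/side3.png')
crops(np.hstack([t,s]),[(351,276),(560+255,265)],40,5,'pics/c3.png',2)"
```

```text
t: 12.5
tcp_pos: [0.4019, -0.1863, 0.1119]
tool_rot: [0.829, 0.559, 0.0, 0.001]
force: [1.0, -0.4, 0.2]
finger_gap: 0.583
gripper_force: 0.0
t 12.5 tcp [ 0.4019 -0.1863  0.1119] yaw -22.0 tilt 0.17 gap 49.8 F 0.0 q6end -3
  turn -0.01 xyz units [ 0.02 -0.09  4.31]
```

View pics/c3.png

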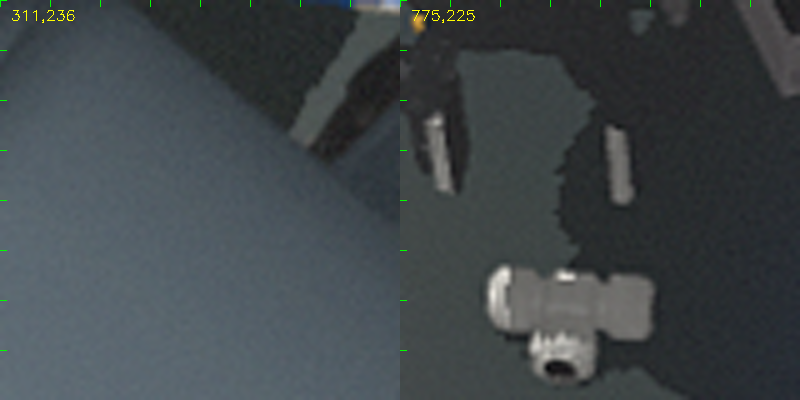

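In the side crop the tee sits at (807,285 in the joined frame), under and between the two finger pads (787,256 and 824,258). I'll shift 2.5 mm out along the stem leg for clearance, then grip.

```bash
python3 -m handwheel '[[[-0.08,-0.09,0.9,0],[0,0,0.9,0],[0,0,0.9,0],[0,0,0.8,0],[0,0,0.5,0],[0,0,0.3,0],[0,0,0,0],[0,0,0,0]]]' 50
python3 -m handwheel '[[[0,0,0,0],[0,0,0,0],[0,0,0,0],[0,0,0,0],[0,0,0,0],[0,0,0,0]]]' 10 80
python3 -c "
from h import *
plan(.555,-.262,.2,0)"
```

```text
t: 13.6
tcp_pos: [0.3979, -0.1863, 0.0045]
tool_rot: [0.829, 0.559, 0.0, 0.0]
force: [-0.5, 0.1, 0.1]
finger_gap: 0.582
gripper_force: 0.0
t: 14.35
tcp_pos: [0.3982, -0.1865, 0.0049]
tool_rot: [0.829, 0.559, 0.0, 0.001]
force: [-0.2, -0.3, 6.0]
finger_gap: 0.232
gripper_force: 77.9
t 14.3 tcp [ 0.3982 -0.1865  0.0049] yaw -22.1 tilt 0.12 gap 19.8 F 77.9 q6end -25
  turn -3.68 xyz units [-3.03  6.29 -7.79]
```

```bash
python3 -m handwheel '[[[0,0,-0.5,0],[0,0,-0.9,-0.46],[0,0,-0.9,-0.46],[0,0,-0.9,-0.46],[0,0,-0.9,-0.46],[0,0,-0.9,-0.46],[0,0,-0.9,-0.46],[0,0,-0.9,-0.46],[0,0,-0.9,-0.46],[-0.43,0.9,0,0],[-0.43,0.9,0,0],[-0.43,0.9,0,0],[-0.43,0.9,0,0],[-0.43,0.9,0,0],[-0.43,0.9,0,0],[-0.43,0.9,0,0],[0,0,0,0],[0,0,0,0]]]'
python3 -c "
from h import *
plan(.557,-.264,.017,0)
p,d=snapshot('side');cv2.imwrite('pics/s4.png',cv2.resize(p[150:400,200:450,::-1],None,fx=2.4,fy=2.4))"
```

```text
t: 16.6
tcp_pos: [0.5538, -0.2603, 0.1964]
tool_rot: [0.707, 0.707, -0.0, -0.001]
force: [0.2, -0.9, -1.4]
finger_gap: 0.233
gripper_force: 78.3
t 16.6 tcp [ 0.5538 -0.2603  0.1964] yaw 0.1 tilt 0.14 gap 19.9 F 78.3 q6end -25
  turn 0.01 xyz units [-0.16  0.14  7.18]
```

View pics/s4.png

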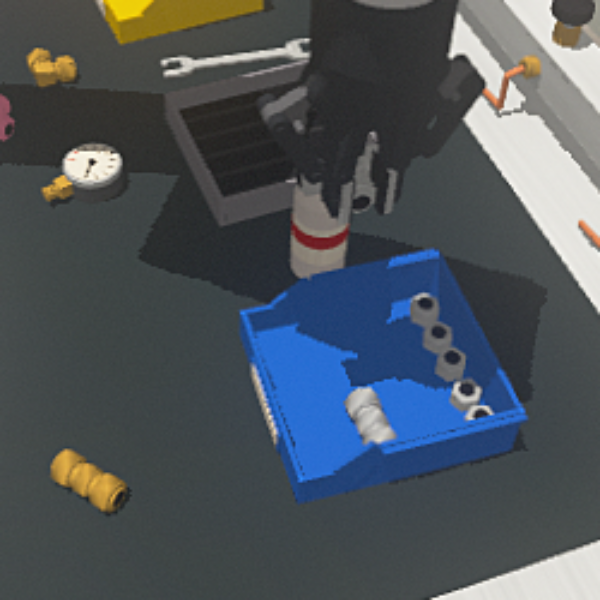

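The steel union lies in the blue bin (370,415 in this crop) and the tee is held above it (365,185). Lowering the tee.

```bash
python3 -m handwheel '[[[0,0.14,1,0],[0,0,1,0],[0,0,1,0],[0,0,1,0],[0,0,1,0],[0,0,1,0],[0,0,0.6,0],[0,0,0.4,0],[0,0,0.1,0],[0,0,0,0],[0,0,0,0]]]'
python3 -m handwheel '[[[0,0,0,0],[0,0,0,0],[0,0,0,0],[0,0,0,0]]]' 46
python3 -c "
from h import *
plan(.3588,-.286,.1,41.5)"
```

```text
t: 18.02
tcp_pos: [0.5591, -0.2616, 0.0198]
tool_rot: [0.707, 0.707, 0.0, 0.001]
force: [0.8, -0.3, -1.2]
finger_gap: 0.231
gripper_force: 78.3
t: 18.52
tcp_pos: [0.5587, -0.2613, 0.0192]
tool_rot: [0.707, 0.707, 0.0, 0.0]
force: [-0.2, 0.0, -0.4]
finger_gap: 0.54
gripper_force: 0.0
t 18.5 tcp [ 0.5587 -0.2613  0.0192] yaw 0.0 tilt 0.01 gap 46.1 F 0.0 q6end -80
  turn -6.91 xyz units [ 4.56 -6.64 -3.24]
```

```bash
python3 -m handwheel '[[[0,0,-1,0],[0,0,-1,-0.98],[0,0,-1,-0.98],[0,0,-0.5,-0.99],[0,0,0,-0.99],[0,0,0,-0.99],[0,0,0,-0.99],[0,0,0,-0.99],[0.65,-0.95,0,0],[0.65,-0.95,0,0],[0.65,-0.95,0,0],[0.65,-0.95,0,0],[0.65,-0.95,0,0],[0.65,-0.95,0,0],[0.66,-0.94,0,0],[0,0,0,0],[0,0,0,0]]]' 50
python3 -c "
from h import *
plan(.3588,-.286,.004,41.5)
p,d=snapshot('side');cv2.imwrite('pics/s5.png',cv2.resize(p[220:400,150:430,::-1],None,fx=2.8,fy=2.8))"
```

```text
t: 20.65
tcp_pos: [0.3596, -0.2865, 0.1068]
tool_rot: [0.411, 0.912, -0.0, 0.001]
force: [0.5, -0.5, -0.0]
finger_gap: 0.583
gripper_force: 0.0
t 20.6 tcp [ 0.3596 -0.2865  0.1068] yaw 41.5 tilt 0.10 gap 49.8 F 0.0 q6end -80
  turn -0.0 xyz units [ 0.04 -0.01  4.11]
```

View pics/s5.png

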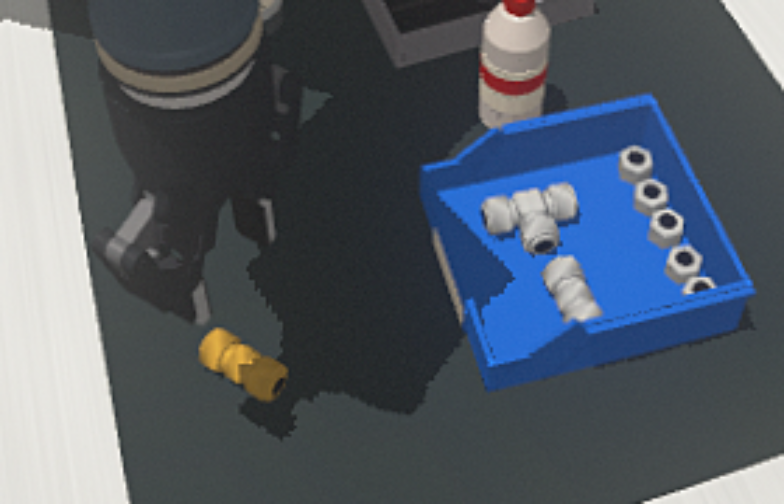

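Tee (535,212) and steel union (572,290) both lie in the blue bin, and the bottle still stands. The brass union (243,363) is under the open fingers, so I'll grip it.

```bash
python3 -m handwheel '[[[0,0,0.9,0],[0,0,0.9,0],[0,0,0.9,0],[0,0,0.7,0],[0,0,0.5,0],[0,0,0.2,0],[0,0,0,0],[0,0,0,0]]]' 50
python3 -m handwheel '[[[0,0,0,0],[0,0,0,0],[0,0,0,0],[0,0,0,0],[0,0,0,0],[0,0,0,0]]]' 10 70
python3 -c "
from h import *
plan(.562,.243,.21,4)"
```

```text
t: 21.7
tcp_pos: [0.3591, -0.2861, 0.0045]
tool_rot: [0.411, 0.912, -0.0, 0.0]
force: [-0.0, 0.5, -0.7]
finger_gap: 0.586
gripper_force: 0.0
t: 22.45
tcp_pos: [0.3589, -0.2861, 0.0047]
tool_rot: [0.411, 0.912, -0.0, 0.0]
force: [0.2, 0.4, 6.8]
finger_gap: 0.222
gripper_force: 69.7
t 22.4 tcp [ 0.3589 -0.2861  0.0047] yaw 41.5 tilt 0.05 gap 19.0 F 69.7 q6end 19
  turn 6.25 xyz units [20.54  9.58 -8.22]
```

```bash
python3 -m handwheel '[[[0,0,-0.4,0],[0,0,-0.98,0.78],[0,0,-0.98,0.78],[0,0,-0.98,0.78],[0,0,-0.98,0.78],[0,0,-0.98,0.78],[0,0,-0.98,0.78],[0,0,-0.98,0.78],[0,0,-0.98,0.78],[0.98,0.456,0,0],[0.98,0.456,0,0],[0.98,0.456,0,0],[0.98,0.456,0,0],[0.98,0.456,0,0],[0.98,0.456,0,0],[0.98,0.456,0,0],[0.98,0.456,0,0],[0.98,0.456,0,0],[0.98,0.456,0,0],[0.98,0.456,0,0]]]'
python3 -m handwheel '[[[0.98,0.456,0,0],[0.98,0.456,0,0],[0.98,0.456,0,0],[0.98,0.456,0,0],[0.98,0.456,0,0],[0.98,0.456,0,0],[0.98,0.456,0,0],[0.98,0.456,0,0],[0.98,0.456,0,0],[0.98,0.456,0,0],[0,0,0,0],[0,0,0,0]]]'
python3 -c "
from h import *
plan(.562,.243,.017,4)
p,d=snapshot('side');cv2.imwrite('pics/s6.png',cv2.resize(p[60:260,150:400,::-1],None,fx=2.5,fy=2.5))"
```

```text
t: 24.95
tcp_pos: [0.4644, -0.0071, 0.2102]
tool_rot: [0.682, 0.732, -0.0, -0.0]
force: [-0.3, 0.1, -2.0]
finger_gap: 0.219
gripper_force: 69.6
t: 26.45
tcp_pos: [0.5601, 0.2437, 0.2098]
tool_rot: [0.681, 0.732, -0.001, -0.0]
force: [-0.5, -0.1, -1.4]
finger_gap: 0.218
gripper_force: 69.7
t 26.4 tcp [0.5601 0.2437 0.2098] yaw 4.1 tilt 0.11 gap 18.6 F 69.7 q6end 19
  turn 0.01 xyz units [-0.03  0.09  7.71]
```

View pics/s6.png

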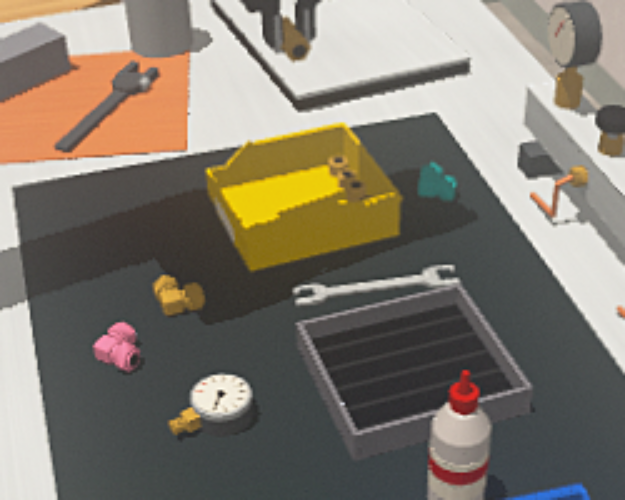

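The brass union is held (295,45 in the crop), above the bin. The elbow (178,295), gauge and spanner are undisturbed.

```bash
python3 -m handwheel '[[[0,0.09,1,0],[0,0,1,0],[0,0,1,0],[0,0,1,0],[0,0,1,0],[0,0,1,0],[0,0,0.9,0],[0,0,0.5,0],[0,0,0.3,0],[0,0,0,0],[0,0,0,0]]]'
python3 -m handwheel '[[[0,0,0,0],[0,0,0,0],[0,0,0,0],[0,0,0,0]]]' 50
python3 -c "
from h import *
plan(.4114,.1835,.1,2.5)"
```

```text
t: 27.88
tcp_pos: [0.564, 0.2446, 0.0183]
tool_rot: [0.682, 0.732, 0.001, 0.0]
force: [0.4, 0.4, -0.7]
finger_gap: 0.22
gripper_force: 69.7
t: 28.38
tcp_pos: [0.5635, 0.2445, 0.0177]
tool_rot: [0.682, 0.732, 0.0, 0.0]
force: [0.3, -0.4, -0.5]
finger_gap: 0.587
gripper_force: 0.0
t 28.4 tcp [0.5635 0.2445 0.0177] yaw 4.1 tilt 0.01 gap 50.1 F 0.0 q6end 22
  turn 0.26 xyz units [-2.17 -6.18 -3.29]
```

```bash
python3 -m handwheel '[[[0,0,-1,0],[0,0,-1,0.26],[0,0,-1,0],[0,0,-0.3,0],[-0.31,-0.88,0,0],[-0.31,-0.88,0,0],[-0.31,-0.88,0,0],[-0.31,-0.88,0,0],[-0.31,-0.88,0,0],[-0.31,-0.88,0,0],[-0.31,-0.9,0,0],[0,0,0,0],[0,0,0,0]]]' 50
python3 -c "
from h import *
plan(.4114,.1835,.004,2.5)
p,d=snapshot('side');cv2.imwrite('pics/s7.png',cv2.resize(p[80:240,150:350,::-1],None,fx=3,fy=3))"
```

```text
t: 30.0
tcp_pos: [0.4129, 0.1838, 0.1]
tool_rot: [0.692, 0.722, 0.001, 0.001]
force: [-0.1, 0.4, 0.4]
finger_gap: 0.583
gripper_force: 0.0
t 30.0 tcp [0.4129 0.1838 0.1   ] yaw 2.5 tilt 0.11 gap 49.7 F 0.0 q6end 22
  turn -0.0 xyz units [-0.01 -0.07  3.84]
```

View pics/s7.png

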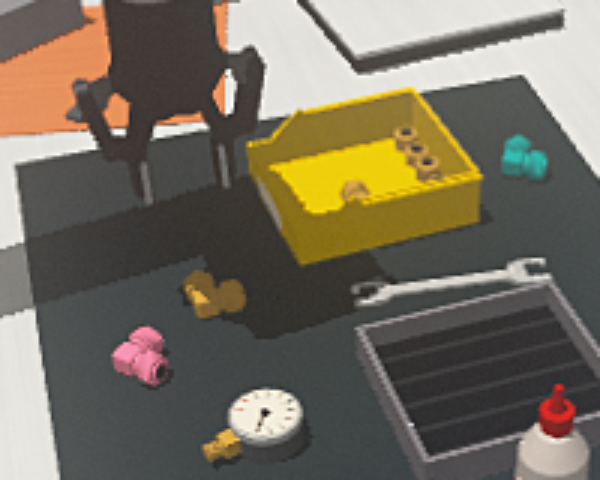

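The brass union peeks over the yellow bin's near wall (355,188), so it is inside. The brass elbow (212,295) lies under the fingers and the pink one is well away. Gripping its +y leg.

```bash
python3 -m handwheel '[[[0,-0.05,0.9,0],[0,0,0.9,0],[0,0,0.8,0],[0,0,0.6,0],[0,0,0.44,0],[0,0,0.2,0],[0,0,0,0],[0,0,0,0]]]' 50
python3 -m handwheel '[[[0,0,0,0],[0,0,0,0],[0,0,0,0],[0,0,0,0],[0,0,0,0],[0,0,0,0]]]' 10 80
python3 -c "
from h import *
plan(.548,.325,.12,4)"
```

```text
t: 31.05
tcp_pos: [0.4105, 0.1835, 0.0044]
tool_rot: [0.692, 0.722, 0.0, 0.0]
force: [-0.1, 0.1, -0.6]
finger_gap: 0.58
gripper_force: 0.0
t: 31.8
tcp_pos: [0.4105, 0.1836, 0.0048]
tool_rot: [0.691, 0.722, 0.001, 0.0]
force: [-0.5, 0.2, 4.9]
finger_gap: 0.235
gripper_force: 78.2
t 31.8 tcp [0.4105 0.1836 0.0048] yaw 2.5 tilt 0.08 gap 20.1 F 78.2 q6end 27
  turn -0.25 xyz units [ 5.26  5.89 -4.6 ]
```

```bash
python3 -m handwheel '[[[0,0,-0.6,0],[0,0,-1,-0.25],[0,0,-1,0],[0,0,-1,0],[0,0,-1,0],[0.75,0.84,0,0],[0.75,0.84,0,0],[0.75,0.84,0,0],[0.75,0.84,0,0],[0.75,0.84,0,0],[0.75,0.84,0,0],[0.75,0.84,0,0],[0,0,0,0],[0,0,0,0]]]'
python3 -c "
from h import *
plan(.548,.325,.018,4)
p,d=snapshot('side');cv2.imwrite('pics/s8.png',cv2.resize(p[80:240,150:350,::-1],None,fx=3,fy=3))"
```

```text
t: 33.55
tcp_pos: [0.5462, 0.324, 0.1192]
tool_rot: [0.682, 0.731, -0.001, -0.0]
force: [0.0, -0.4, 1.1]
finger_gap: 0.236
gripper_force: 78.5
t 33.5 tcp [0.5462 0.324  0.1192] yaw 4.0 tilt 0.13 gap 20.2 F 78.5 q6end 27
  turn 0.0 xyz units [0.04 0.08 4.05]
```

View pics/s8.png

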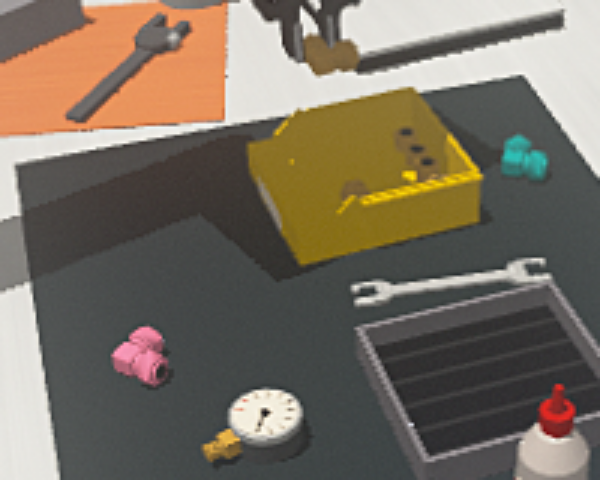

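The elbow is held (330,55) above the yellow bin. I'll lower and release it, then plan the gauge grasp with the closing line across the stem.

```bash
python3 -m handwheel '[[[0.04,0.08,1,0],[0,0,1,0],[0,0,1,0],[0,0,0.6,0],[0,0,0.45,0],[0,0,0,0],[0,0,0,0]]]'
python3 -m handwheel '[[[0,0,0,0],[0,0,0,0],[0,0,0,0],[0,0,0,0]]]' 50
python3 -c "
from h import *
plan(.428,.0062,.11,-75)"
```

```text
t: 34.48
tcp_pos: [0.5501, 0.326, 0.0186]
tool_rot: [0.682, 0.731, 0.001, 0.0]
force: [0.1, 0.0, 0.5]
finger_gap: 0.233
gripper_force: 78.5
t: 34.98
tcp_pos: [0.5496, 0.3258, 0.018]
tool_rot: [0.682, 0.731, 0.0, 0.0]
force: [-0.9, -0.5, -0.1]
finger_gap: 0.59
gripper_force: 0.0
t 35.0 tcp [0.5496 0.3258 0.018 ] yaw 4.0 tilt 0.01 gap 50.4 F 0.0 q6end 76
  turn 13.17 xyz units [-8.01 11.09 -3.68]
```

```bash
python3 -m handwheel '[[[0,0,-1,0],[0,0,-1,0],[0,0,-1,0.94],[0,0,-0.7,0.94],[0,0,0,0.94],[0,0,0,0.94],[0,0,0,0.94],[0,0,0,0.94],[0,0,0,0.94],[0,0,0,0.94],[0,0,0,0.94],[0,0,0,0.94],[0,0,0,0.94],[0,0,0,0.94],[0,0,0,0.94],[0,0,0,0.95]]]' 50
python3 -m handwheel '[[[-0.667,0.924,0,0],[-0.667,0.924,0,0],[-0.667,0.924,0,0],[-0.667,0.924,0,0],[-0.667,0.924,0,0],[-0.667,0.924,0,0],[-0.667,0.924,0,0],[-0.667,0.924,0,0],[-0.667,0.924,0,0],[-0.667,0.924,0,0],[-0.667,0.924,0,0],[-0.667,0.924,0,0],[0,0,0,0],[0,0,0,0]]]' 84
python3 -c "
from h import *
plan(.428,.0062,.005,-75)
p,d=snapshot('side');cv2.imwrite('pics/s9.png',cv2.resize(p[80:280,150:370,::-1],None,fx=2.9,fy=2.9))"
```

```text
t: 36.98
tcp_pos: [0.5494, 0.3257, 0.1102]
tool_rot: [0.992, 0.129, -0.0, 0.0]
force: [-0.4, -1.0, -0.4]
finger_gap: 0.587
gripper_force: 0.0
t: 38.72
tcp_pos: [0.4284, 0.0065, 0.1105]
tool_rot: [0.991, 0.13, 0.0, 0.0]
force: [0.1, 0.3, -0.8]
finger_gap: 0.985
gripper_force: 0.0
t 38.7 tcp [0.4284 0.0065 0.1105] yaw -75.0 tilt 0.04 gap 84.1 F 0.0 q6end 76
  turn -0.01 xyz units [-0.02  0.01  4.22]
```

View pics/s9.png

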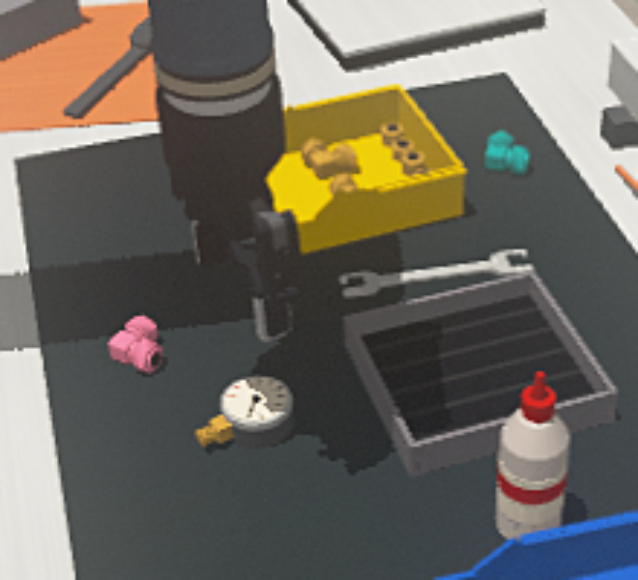

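Both brass fittings are in the yellow bin (elbow at 330,158, union at 343,183). The gauge (257,405) is under the open fingers, so I'll descend and close gently.

```bash
python3 -m handwheel '[[[0,0,0.9,0],[0,0,0.9,0],[0,0,0.9,0],[0,0,0.7,0],[0,0,0.5,0],[0,0,0.3,0],[0,0,0,0],[0,0,0,0]]]' 84
python3 -m handwheel '[[[0,0,0,0],[0,0,0,0],[0,0,0,0],[0,0,0,0],[0,0,0,0],[0,0,0,0]]]' 40 50
python3 -c "
from h import *
plan(.597,.001,.07,-75)"
```

```text
t: 39.78
tcp_pos: [0.4282, 0.0063, 0.0057]
tool_rot: [0.991, 0.13, 0.0, 0.0]
force: [-0.4, -0.4, 0.0]
finger_gap: 0.983
gripper_force: 0.0
t: 40.52
tcp_pos: [0.4281, 0.0062, 0.006]
tool_rot: [0.991, 0.13, 0.001, 0.0]
force: [0.3, 0.7, 5.9]
finger_gap: 0.59
gripper_force: 50.7
t 40.5 tcp [0.4281 0.0062 0.006 ] yaw -75.0 tilt 0.06 gap 50.4 F 50.7 q6end 75
  turn -0.0 xyz units [ 6.47  1.95 -2.55]
```

```bash
python3 -m handwheel '[[[0,0,-0.3,0],[0,0,-0.5,0],[0,0,-0.8,0],[0,0,-0.8,0],[0,0,-0.5,0],[0.4,0.12,0,0],[0.8,0.24,0,0],[0.8,0.24,0,0],[0.8,0.24,0,0],[0.8,0.24,0,0],[0.8,0.24,0,0],[0.8,0.24,0,0],[0.8,0.24,0,0],[0.4,0.12,0,0],[0,0,0,0],[0,0,0,0]]]'
python3 -c "
from h import *
plan(.597,.001,.017,-75)
p,d=snapshot('side');cv2.imwrite('pics/s10.png',cv2.resize(p[130:290,180:400,::-1],None,fx=3,fy=3))"
```

```text
t: 42.52
tcp_pos: [0.5936, 0.0015, 0.0773]
tool_rot: [0.991, 0.13, -0.001, -0.0]
force: [-0.4, 0.1, -1.9]
finger_gap: 0.586
gripper_force: 52.1
t 42.5 tcp [0.5936 0.0015 0.0773] yaw -75.0 tilt 0.14 gap 50.1 F 52.1 q6end 75
  turn -0.0 xyz units [0.13 0.06 2.41]
```

View pics/s10.png

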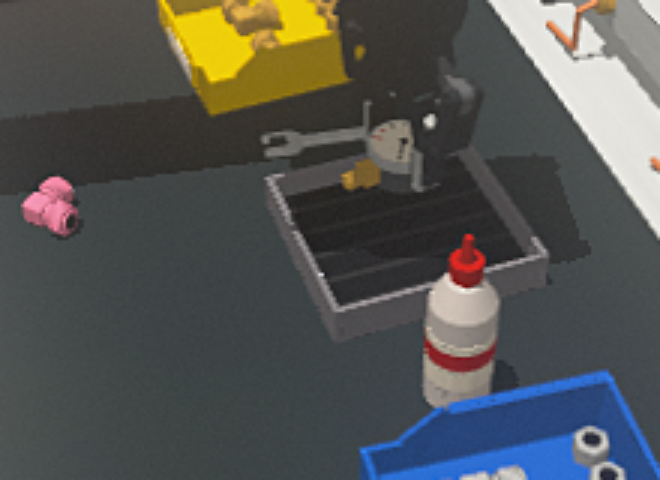

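The gauge is held level and face up (400,148) over the tray. Lowering slowly, watching the force.

```bash
python3 -m handwheel '[[[0.12,0.05,0.5,0],[0,0,0.5,0],[0,0,0.4,0],[0,0,0.3,0],[0,0,0.2,0],[0,0,0.16,0],[0,0,0.12,0],[0,0,0.1,0],[0,0,0.08,0],[0,0,0,0],[0,0,0,0]]]'
```

```text
t: 43.95
tcp_pos: [0.5982, 0.0008, 0.0189]
tool_rot: [0.991, 0.13, 0.0, 0.0]
force: [-0.3, -0.0, -1.8]
finger_gap: 0.586
gripper_force: 52.1
```

```bash
python3 -m handwheel '[[[0,0,0.06,0],[0,0,0.04,0],[0,0,0,0]]]'
python3 -m handwheel '[[[0,0,0.04,0],[0,0,0,0],[0,0,0,0]]]'
```

```text
t: 44.32
tcp_pos: [0.5981, 0.0009, 0.0162]
tool_rot: [0.991, 0.13, -0.0, -0.0]
force: [-0.3, -0.7, -2.3]
finger_gap: 0.588
gripper_force: 52.3
t: 44.7
tcp_pos: [0.5981, 0.0009, 0.0161]
tool_rot: [0.991, 0.13, 0.0, 0.0]
force: [-2.6, -0.3, 5.5]
finger_gap: 0.586
gripper_force: 52.9
```

The force went from -2 N to +5.5 N, so the gauge is resting on the foam. I'll release it and retreat straight up.

```bash
python3 -m handwheel '[[[0,0,0,0],[0,0,0,0],[0,0,0,0],[0,0,0,0],[0,0,0,0]]]' 72
python3 -m handwheel '[[[0,0,-0.3,0],[0,0,-0.7,0],[0,0,-1,0],[0,0,-1,0],[0,0,-1,0],[0,0,-1,0],[0,0,-1,0],[0,0,-1,0],[-0.9,0,-0.5,0],[-0.9,0,0,0],[-0.9,0,0,0],[-0.9,0,0,0],[-0.9,0,0,0],[-0.9,0,0,0],[-0.9,0,0,0],[0,0,0,0],[0,0,0,0]]]'
python3 - <<'E'
from h import *
p,d=snapshot('top');q,e=snapshot('side')
cv2.imwrite('pics/f.png',np.vstack([cv2.resize(p[110:350,60:480,::-1],(560,320)),cv2.resize(q[90:380,130:450,::-1],(309,280)) @np.eye(3) if 0 else cv2.copyMakeBorder(cv2.resize(q[90:380,130:450,::-1],(309,280)),0,0,0,251,0)]))
P=cloud('side',e);print(sense()["t"],sense()["force"])
E
```

```text
t: 45.32
tcp_pos: [0.5981, 0.0009, 0.0152]
tool_rot: [0.991, 0.13, -0.0, -0.0]
force: [-0.0, 0.8, 0.1]
finger_gap: 0.845
gripper_force: 0.0
t: 47.45
tcp_pos: [0.4473, -0.0401, 0.2037]
tool_rot: [0.991, 0.13, 0.001, 0.001]
force: [0.3, -0.3, -0.3]
finger_gap: 0.844
gripper_force: 0.0
47.55 [-0.4237709  -0.7771859   0.81283204]
```

View pics/f.png

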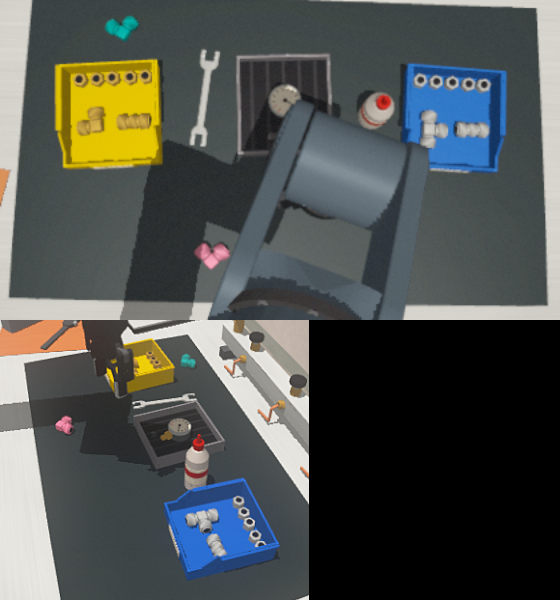

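All five parts are in place: elbow and union in the yellow bin (90,122 and 134,121), tee and union in the blue bin (430,130 and 471,130). The gauge lies flat and face up in the tray (284,98). The bottle and spanner are untouched and the gripper is clear.

```bash
python3 -c "
from station import *
print(sign_off())"
```

```text
the job is handed in; nothing more can be done
None
```

I handed the job in at about 48 s of the 134 s allowed: brass fittings in the yellow bin, steel fittings in the blue bin, gauge face up on the foam. The bottle and spanner looked untouched in the last pictures, everything is released, and `sign_off` returned no verdict.

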